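# Clip the bingo board into its spring holder

## Robot

A 6-joint arm with a two-finger parallel gripper is mounted at the origin on the work surface. World frame = base frame: x ahead of the robot, y to its left, z up, the work surface at z = 0. Lengths are in m, angles in rad, forces in N, time in s.
With the tool pointing down it reaches from about 0.325 to 0.9 m from the base axis. Payload 3.5 kg.
Tool frame: the origin (TCP) lies midway between the tips of the shut fingers; the grasp point (between the pads) lies 19 mm behind it; z points along the fingers, y is the direction in which the jaws open and shut (so a half turn about z gives the same grasp; the last joint's range is limited). The gripper opens to 85 mm and grips with 20 to 120 N. Pads are 22 mm wide; open, the fingers measure 114 mm over their backs; the gripper's body (76 mm by 85 mm) begins 54 mm behind the grasp point. The pads swing forward as they close: fully open they stand 13 mm farther back than shut.
Start: joints at [1.093, 0.276, -0.026, 1.268, 0, 1.467], TCP at [0.229, 0.582, 0.231] pointing down, gripper open.
Joint ranges: [-3.12, 3.12], [-0.85, 1.88], [-1.08, 1.24], [-1.95, 2.15], [-1.57, 1.53], [-3.14, 3.14]. Speed limits (rad/s): [2.57, 2.57, 3.14, 3.14, 3.14, 3.14].

## Interface

Orientations are given as a rotation vector (axis times angle).
In Python, from workcell import bot gives the robot as it stands. The module is installed in compiled form; this text tells all that it offers.
- The arm moves only by the tool move_arm, never from a script. Its argument "increments" is a list that holds one entry, the list of rows, each a list of 7 numbers: the opening, from -1 (shut) to 1 (fully open), so that 0 is half open, then the shift along the world's x, y, z in cm, then the turn, a rotation vector about the world's x, y, z in rad. In form: [[[hand, x, y, z, rx, ry, rz], ...]]. A call has 1 to 8 rows; each row is the pose to reach, as a shift and turn from the pose commanded when the call began; what a row does not reach only later rows make up. A row lasts 1/10 s, in which the tool goes at most 50 mm and 8.59 degrees, less where a joint would pass 70% of its speed; a pose out of reach is approached as far as the arm can. A call with a gripper value outside its range is refused whole. The fingers move at their own pace and stop on an object; "grip_force" is the grip in N (left out, the last holds). Time passes only in rows, so rows that repeat a pose let the fingers close. It gives the time, the measured TCP pose, the force and the opening at its end, in the units of the state.
- bot.state(): the state, without advancing time (a new reading comes with each control period).
- bot.get_image(name): name is "scene" or "top" or "wrist"; returns the picture (420x560x3 uint8, blue, green, red); there is no depth.
- bot.camera_params(name): a dict with "camera_matrix" (3x3 intrinsics, pixels), "R" (3x3) and "t" (3): a world point X has camera coordinates R X + t; the wrist camera has in their place "tool_from_camera" (4x4, takes a point from camera to tool coordinates, whose origin is the TCP and whose axes are the flange's). Camera axes: x right, y down, z forward; pixel columns grow to the right and rows downward; lengths in m; the calibration is good to about 2 mm. A picture is of the moment at which its call begins: read the wrist's pose just before it. camera_params takes no time and is no camera call.
- bot.close_job(): hands the job in, once; it reports no verdict.
The state is a dict: "time_s": time; "joint_positions": joint angles; "dq": joint speeds; "effort": joint torques, N m; "ee_pos": TCP position; "tool_rot": TCP orientation; "contact_force": force on the tool from outside, world axes, zero at the start; "ft_torque": the same for the moment, N m; "grip_width": finger opening in m.
Only numpy, scipy, OpenCV 4.12 (cv2) and the standard library are available. Lean on these libraries where they do the work, as an engineer would, in place of code of your own. Each camera call takes 0.05 s, during which the arm holds its last target. There are 200 camera calls.

## Task

Clip the yellow bingo board into its holder for the next game: draw the curved spring arm right back by its red post until it stays back by itself, slide the board until it lies flush against both raised metal edges, and only then push the arm over again so that it springs shut onto the board's free corner. Push the board gently, and leave the mug, the bottle and the game box alone.

Things in the scene. Friction and masses are not known exactly. Their poses are not given: they have to be found in the camera images.
- holder: The holder: a fixed blue plate 295 x 300 mm, 8 mm thick, with two raised aluminium edges (tops 22 mm above the table) and a curved spring arm. From the seat point, in its axes: plate from x = -230 to +65, y = -210 to +90 mm. Origin on the table, at x = -15, y = -10 from it. The edges grip a little: a board met askew jams on its leading corner until pushed behind its trailing end.
- seat (a point): Fixed point in the holder where the board's centre must come to lie, 15 mm above the table; axes are the holder's. The far raised edge has its face at x = +45 mm from here and runs from y = -54 to +81; the left raised edge has its face at y = +65 mm and runs from x = -215 to +45. The board starts on the plate on the -x side, 140 to 160 mm short of here and its side about 8 to 52 mm off the left edge, turned up to 0.22 rad.
- board_center (a point): Centre (half-way up) of the yellow bingo board: rigid loose slab, 90 (its x) x 130 (its y) x 14 mm, 0.11 to 0.22 kg, flat on the plate, top 22 mm above the table, red, green and white squares on it. Too wide to grasp: push its sides. Seated, its x and y axes lie along the seat's.
- pivot (a point): Fixed pivot of the spring arm on the plate's top, at x = +45, y = -130 mm from the seat point. The arm, a bowed steel bar 10 mm thick, swings level about the vertical here, 14 to 24 mm above the table; its dark hub reaches 29 mm. The short brass and steel strut beside it is its spring.
- post (a point): Red post at the end of the spring arm, 111 mm from the pivot: upright, 14 mm thick, 26 to 64 mm above the table; this point is on its axis at 45 mm. Below it a black roller, 18 mm thick, 10 to 26 mm above the table, presses on the board's -x, -y corner.
- clip (a joint): Arm angle, rad: 0 sprung in over the empty seat (it then blocks the board), growing as it is drawn back, counter-clockwise from above, to a stop at 1.25. Over-centre spring: below 0.65 it pulls the arm in, above 0.65 it holds it back at the stop; up to 4 N at the post. With the board home the roller bears on its corner at about 0.22.
- mug: White mug, 80 mm across and 95 mm high, handle at its +y; origin at the centre of its foot. A bystander.
- bottle: Clear bottle with a blue cap and red label, 64 mm across, 170 mm high; origin at the centre of its foot. A bystander.
- gamebox: Open black game-box tray, 240 x 160 x 45 mm; origin under its centre. A bystander.
Not all that is in view belongs to the job. Of the things like the part that bears board_center, leave any that is brown or purple; of the rest the smaller one is meant.

How it is judged:
On the way, in this order (a step that is already met when the one before it is completed fails the run):
1. the spring arm is drawn back to its rear stop (joint over 1.1 rad) (value of joint clip above 1.1 rad), for 0.3 s.
2. with the arm still back (over 1.0 rad), the board lies home against both edges (within 1.5 mm, square within 0.02 rad) (x of board_center in the frame of seat between -0.0015 and 0.003 m and y of board_center in the frame of seat between -0.0015 and 0.003 m and angle between the x axis of board_center and the x axis of seat, either way round below 0.02 rad and angle between board_center's own z axis and vertical below 0.03 rad and value of joint clip above 1 rad), for 0.3 s.
At the end, for the whole second after the job is handed in: The board lies flat against both raised edges (its centre within 1.5 mm of the seat point short of each edge, square within 0.02 rad) with the spring arm sprung shut on its corner (joint between 0.15 and 0.30 rad) and at rest (x of board_center in the frame of seat between -0.0015 and 0.003 m and y of board_center in the frame of seat between -0.0015 and 0.003 m and angle between the x axis of board_center and the x axis of seat, either way round below 0.02 rad and angle between board_center's own z axis and vertical below 0.03 rad and value of joint clip between 0.15 and 0.3 rad and velocity of joint clip between -0.05 and 0.05 rad/s); the robot touches nothing.
It fails at once if the board is pressed by the fingers with more than 30 N (contact force between the fingers and board above 30 N).
It fails at once if the mug is moved by more than 15 mm (distance of mug from where it was at the start of the episode above 0.015 m).
It fails at once if the bottle is moved by more than 15 mm (distance of bottle from where it was at the start of the episode above 0.015 m).
It fails at once if the game box is moved by more than 15 mm (distance of gamebox from where it was at the start of the episode above 0.015 m).
It also fails if it takes over 72 s, if anything falls off the work surface, if the arm or the gripper's body presses on something with over 40 N, if the wrist force passes 120 N, or if a joint passes its speed limit or range.

## Working session

There is one attempt and no reset: what is moved stays moved. The work goes in short steps, Python scripts to look and compute and a tool call to move; the robot and the scene stay as the last step left them, time stands still between calls to the robot, and variables do not carry over. Pictures are saved under pics/ and viewed, about 8 in all and at most 12, crops included, and the job is handed in when it is done.

Besides the shell and the picture viewer there is one more tool, called after "Request:" by a JSON object that holds its "api" and its "payload". move_arm: Moves the arm, as the interface text tells. Its arguments: {"type":"object","properties":{"increments":{"type":"array","items":{"type":"array","items":{"type":"array","items":{"type":"number"}}}},"grip_force":{"type":"number"}},"required":["increments"]}

```bash
mkdir -p pics
cat > h.py <<'E'
import numpy as np, cv2
from workcell import bot
def ray(name,uv,z):
    c=bot.camera_params(name);K=np.array(c["camera_matrix"])
    R=np.array(c["R"]);t=np.array(c["t"])
    uv=np.atleast_2d(uv).astype(float)
    d=(np.linalg.inv(K)@np.c_[uv,np.ones(len(uv))].T).T@R
    o=-R.T@t
    return o+d*((z-o[2])/d[:,2])[:,None]
def px(name,X):
    c=bot.camera_params(name);K=np.array(c["camera_matrix"])
    p=(np.array(c["R"])@np.atleast_2d(X).T).T+np.array(c["t"]); p=p@K.T
    return p[:,:2]/p[:,2:]
E
python3 - <<'E'
from h import *
for n in("scene","top"):
    im=bot.get_image(n); cv2.imwrite(f"pics/{n}0.png",im)
    c=bot.camera_params(n); print(n,c["camera_matrix"],c["R"],c["t"])
print(bot.state())
E
```

```text
scene [[414.72901683   0.         277.12539682]
 [  0.         414.72901683 205.549781  ]
 [  0.           0.           1.        ]] [[-0.37734627  0.92604529  0.00706424]
 [ 0.65854424  0.27369212 -0.70100793]
 [-0.65109852 -0.25987062 -0.71311849]] [ 0.14052031 -0.30905634  1.52143742]
top [[518.43938073   0.         275.5193838 ]
 [  0.         518.43938073 200.88836484]
 [  0.           0.           1.        ]] [[-0.09131055 -0.99580763 -0.0054366 ]
 [-0.97053821  0.09021324 -0.22342147]
 [ 0.22297526 -0.0151243  -0.97470677]] [0.09454921 0.52293438 1.29394934]
{'time_s': 0.1, 'joint_positions': array([ 1.09261408e+00,  2.77085630e-01, -2.77211520e-02,  1.26803474e+00,
        2.30897862e-05,  1.46743328e+00]), 'dq': array([ 0.00021943,  0.00071117,  0.00387234, -0.00063048, -0.00065541,
       -0.00140235]), 'effort': array([ 2.39841829e-04, -4.46707356e+01,  2.96128303e+01,  8.49494274e-03,
       -1.07607204e-04,  9.68578604e-06]), 'ee_pos': array([0.2284701 , 0.58098586, 0.23026436]), 'tool_rot': array([-5.85210584e-01, -3.08598458e+00,  3.06673836e-03]), 'contact_force': array([-0.01891378,  0.31448241, -0.09809408]), 'ft_torque': array([-0.00833949, -0.01560951, -0.05136814]), 'grip_width': 0.08523622040893301}
```

View pics/top0.png

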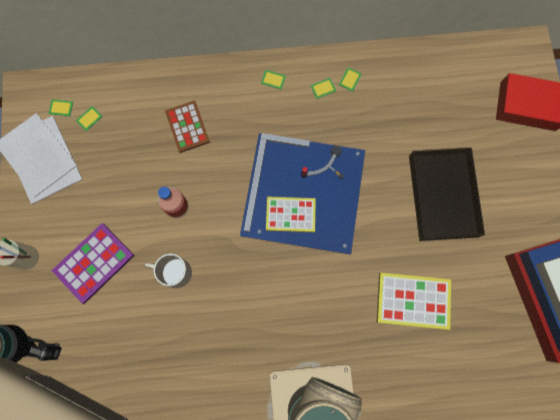

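View pics/scene0.png

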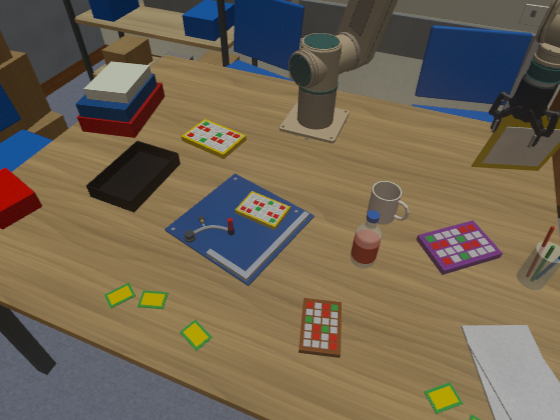

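Candidates for the board in the top view are yellow on the plate (291,214), larger yellow (415,300), brown (187,126) and purple (93,262). Brown and purple are excluded, and the smaller yellow one, on the plate, is meant. Next I measure it and check a close crop.

```bash
cat > m.py <<'E'
from h import *
def quad(mask):
    cs,_=cv2.findContours(mask,cv2.RETR_EXTERNAL,cv2.CHAIN_APPROX_NONE)
    c=max(cs,key=cv2.contourArea); hull=cv2.convexHull(c)
    for e in np.arange(.01,.1,.005):
        q=cv2.approxPolyDP(hull,e*cv2.arcLength(hull,True),True)[:,0].astype(float)
        if len(q)==4: break
    p=c[:,0].astype(float);L=[]
    for i in range(4):
        a,b=q[i],q[(i+1)%4];d=(b-a)/np.linalg.norm(b-a);n=np.array([-d[1],d[0]])
        s=(p-a)@d;w=(abs((p-a)@n)<3)&(s>6)&(s<np.linalg.norm(b-a)-6)
        vx,vy,x,y=cv2.fitLine(p[w].astype(np.float32),cv2.DIST_HUBER,0,.01,.01)[:,0]
        L.append(np.cross([x,y,1],[x+vx,y+vy,1]))
    o=[np.cross(L[i-1],L[i]) for i in range(4)]
    return np.array([v[:2]/v[2] for v in o])
def fit(model,pts):  # best cyclic/flip assignment, rigid 2D
    best=None
    for fl in(1,-1):
        for k in range(4):
            P=np.roll(pts[::fl],k,0);mc,pc=model.mean(0),P.mean(0)
            a=(model-mc)[:,0]+1j*(model-mc)[:,1];b=(P-pc)[:,0]+1j*(P-pc)[:,1]
            th=np.angle((a.conj()*b).sum());Rm=np.array([[np.cos(th),-np.sin(th)],[np.sin(th),np.cos(th)]])
            t=pc-Rm@mc;r=P-(model@Rm.T+t);e=np.sqrt((r**2).sum(1).mean())
            if abs(th)>np.pi/2: continue
            if best is None or e<best[0]: best=(e,th,t)
    return best
E
python3 - <<'E'
from m import *
PM=np.array([[65,90],[65,-210],[-230,-210],[-230,90]])/1000
BM=np.array([[45,65],[45,-65],[-45,-65],[-45,65]])/1000
for n,roi in(("top",(230,120,145,145)),("scene",(155,165,170,130))):
    im=cv2.imread(f"pics/{n}0.png");h=cv2.cvtColor(im,cv2.COLOR_BGR2HSV);x,y,w,hh=roi
    m=np.zeros(im.shape[:2],np.uint8)
    blue=cv2.inRange(h,(100,120,30),(130,255,200))
    m[y:y+hh,x:x+w]=blue[y:y+hh,x:x+w]
    q=quad(m);print(n,"plate px",q.round(1).tolist(),"fit",fit(PM,ray(n,q,.008)[:,:2]), np.linalg.norm(np.diff(ray(n,q,.008),axis=0),axis=1))
    yel=cv2.inRange(h,(20,120,90),(34,255,255));b=0*m;b[y:y+hh,x:x+w]=yel[y:y+hh,x:x+w]
    b=cv2.morphologyEx(b,cv2.MORPH_CLOSE,np.ones((3,3)))
    q=quad(b);print(" board px",q.round(1).tolist(),"fit",fit(BM,ray(n,q,.022)[:,:2]))
    cv2.imwrite(f"pics/c_{n}.png",cv2.resize(im[y:y+hh,x:x+w],None,fx=4,fy=4,interpolation=cv2.INTER_CUBIC)[:600])
a=cv2.imread("pics/c_top.png")
cv2.imwrite("pics/crop1.png",a)
E
```

```text
top plate px [[256.3, 151.5], [363.9, 148.9], [349.5, 252.5], [241.0, 234.6]] fit (np.float64(0.02331663247717654), np.float64(-0.20745188811982573), array([0.64129153, 0.01214889])) [0.29843758 0.29247354 0.29243437]
 board px [[267.0, 199.0], [314.0, 199.0], [314.0, 230.5], [267.0, 228.7]] fit (np.float64(0.004255922570304842), np.float64(-0.1076156810162838), array([0.49794322, 0.00905407]))
scene plate px [[234.5, 174.0], [312.3, 215.4], [247.5, 283.4], [165.0, 229.1]] fit (np.float64(0.0048908571770979355), np.float64(-0.2572612207770268), array([0.65724308, 0.00248297])) [0.29289153 0.2873454  0.29329461]
 board px [[290.6, 207.0], [273.7, 228.5], [233.8, 211.3], [251.2, 191.0]] fit (np.float64(0.0025435148411044155), np.float64(-0.1282952343233199), array([0.50448652, 0.00791336]))
```

View pics/crop1.png

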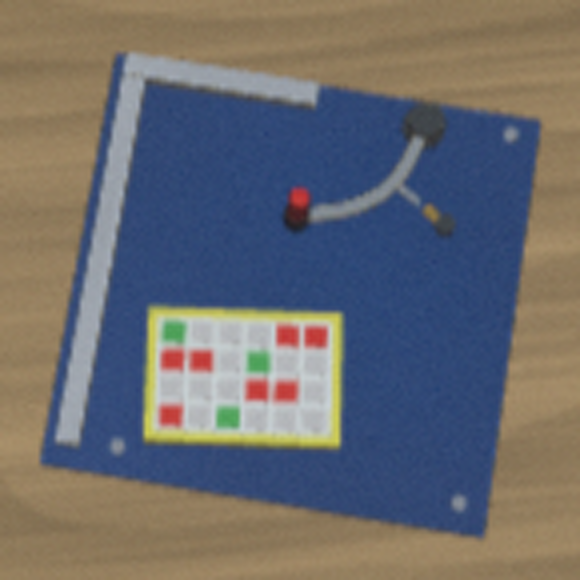

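The crop shows the blue plate, its two aluminium edges, the post at about (305,170) px and the small yellow board with red, green and white squares, so the choice is confirmed. The top-view mask clipped the far corner, so I refit with hand corners.

Run:
```python
from m import *
PM=np.array([[65,90],[65,-210],[-230,-210],[-230,90]])/1000
q=np.array([[118,52],[540,121],[484,537],[41,464]])/4+np.array([230,120])-.4
e,th,t=fit(PM,ray("top",q,.008)[:,:2]);print("seat",e,th,t)
R=np.array([[np.cos(th),-np.sin(th)],[np.sin(th),np.cos(th)]])
post=ray("top",[304.6,169.2],.064)[0,:2];piv=t+R@[.045,-.13]
v=R.T@(post-piv);print("post",post,"piv",piv,np.hypot(*v),np.degrees(np.arctan2(v[1],v[0])))
for th2,b in((-.1076,[.49794,.00905]),(-.1283,[.5045,.0079])): print("board in seat",R.T@(np.array(b)-t)*1000,th2-th)
c=bot.camera_params("wrist");print(c["camera_matrix"],c["tool_from_camera"])
from scipy.spatial.transform import Rotation as Ro
print(Ro.from_rotvec(bot.state()["tool_rot"]).as_matrix().round(3))
for n,r in(("mug",(172,270,.09)),("bottle",(165,192,.17)),("gamebox",(413,152,.045))):print(n,ray("top",r[:2],r[2]))
```

```text
seat 0.0013809003653938935 -0.25932336945897627 [0.65466923 0.00398468]
post [ 0.60665541 -0.03805406] piv [ 0.66482914 -0.13320779] 0.11152764695249813 136.29831627929994
board in seat [-152.78766495  -35.29359397] 0.15172336945897627
board in seat [-146.15211645  -34.72298371] 0.13102336945897627
[[306.23648017   0.         278.78456518]
 [  0.         306.23648017 206.57940534]
 [  0.           0.           1.        ]] [[ 9.83096026e-05 -9.54135354e-01 -2.99375546e-01  7.66662062e-02]
 [ 9.99999952e-01  5.98034197e-06  3.09322333e-04  2.97724790e-04]
 [-2.93345006e-04 -2.99375562e-01  9.54135309e-01 -1.42459129e-01]
 [ 0.00000000e+00  0.00000000e+00  0.00000000e+00  1.00000000e+00]]
[[-0.931  0.366 -0.001]
 [ 0.366  0.931 -0.002]
 [ 0.    -0.002 -1.   ]]
mug [[0.37125179 0.31791566 0.09      ]]
bottle [[0.55053676 0.31034128 0.17      ]]
gamebox [[ 0.63296105 -0.33516747  0.045     ]]
```

Request:
{"api": "move_arm", "payload": {"increments": [[[0,2.4,-3.9,0.5,0,0,-0.04],[0,4.7,-7.8,1,0,0,-0.08],[0,7.1,-11.6,2,0,0,-0.16],[0,9.5,-15.5,3,0,0,-0.24],[0,11.8,-19.4,3,0,0,-0.32],[0,14.2,-23.3,3,0,0,-0.4],[0,16.5,-27.1,3,0,0,-0.45],[0,18.9,-31,3,0,0,-0.5]]]}}

```text
time_s: 0.9
ee_pos: [0.4181, 0.2699, 0.261]
tool_rot: [-1.333, -2.844, 0.0]
contact_force: [0.9, 0.8, -0.4]
grip_width: 0.0429
```

Request:
{"api": "move_arm", "payload": {"increments": [[[0,2.4,-3.9,0,0,0,0],[0,4.7,-7.8,0,0,0,0],[0,7.1,-11.6,0,0,0,-0.05],[0,9.5,-15.5,0,0,0,-0.1],[0,11.8,-19.4,0,0,0,-0.15],[0,14.2,-23.3,-1.5,0,0,-0.15],[0,16.5,-27.1,-3,0,0,-0.15],[0,18.9,-31,-3,0,0,-0.15]]]}}

```text
time_s: 1.7
ee_pos: [0.6055, -0.0398, 0.2282]
tool_rot: [-1.538, -2.733, 0.003]
contact_force: [0.1, 0.0, -0.3]
grip_width: 0.0429
```

```bash
cat > w.py <<'E'
from m import *
from scipy.spatial.transform import Rotation as Ro
def wshot(name):
    s=bot.state();im=bot.get_image("wrist")
    cv2.imwrite(f"pics/{name}.png",im)
    T=np.eye(4);T[:3,:3]=Ro.from_rotvec(s["tool_rot"]).as_matrix();T[:3,3]=s["ee_pos"]
    c=bot.camera_params("wrist");M=T@np.array(c["tool_from_camera"]);np.savez(f"pics/{name}.npz",M=M,K=c["camera_matrix"])
    return s,im
def wray(name,uv,z):
    d=np.load(f"pics/{name}.npz");M,K=d["M"],d["K"];uv=np.atleast_2d(uv).astype(float)
    r=(M[:3,:3]@np.linalg.inv(K)@np.c_[uv,np.ones(len(uv))].T).T;o=M[:3,3]
    return (o+r*((z-o[2])/r[:,2])[:,None])[:,:2]
S0=(np.array([.655,.004]),-.2593)
def inseat(p,S=S0):
    c,s=np.cos(S[1]),np.sin(S[1]);return (np.atleast_2d(p)-S[0])@np.array([[c,-s],[s,c]])*1000
E
python3 -c "
from w import *
s,im=wshot('w1');print(s['time_s'],s['ee_pos'],s['joint_positions'],s['grip_width'])"
```

```text
1.7 [ 0.60546994 -0.03978901  0.22821714] [-1.72225971e-01  2.49565385e-01 -6.79373323e-02  1.25871187e+00
  2.14772028e-04  8.52812677e-01] 0.04288185082208837
```

View pics/w1.png

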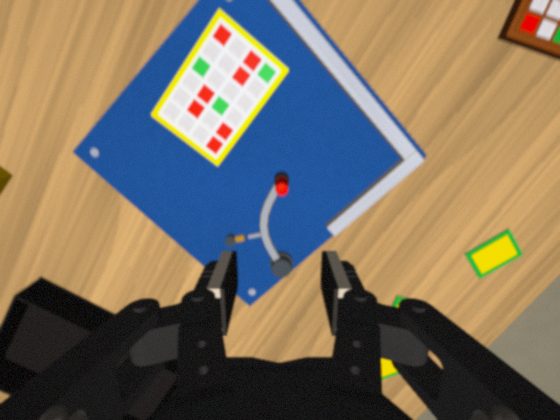

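Run:
```python
from w import *
n="w1"
post=wray(n,[282,187],.064)[0];hub=wray(n,[281.5,263],.029)[0]
print("post",post,inseat(post),"hub",hub,inseat(hub),np.hypot(*(post-hub)))
print("edge corner outer top (425,155):",inseat(wray(n,[425,155],.022)),"plate L/near corners",inseat(wray(n,[[75,152],[250,304]],.008)))
im=cv2.imread("pics/w1.png");h=cv2.cvtColor(im,cv2.COLOR_BGR2HSV)
yel=cv2.inRange(h,(20,120,90),(34,255,255));yel[:,:140]=0;yel[200:]=0;yel[:,300:]=0
q=quad(cv2.morphologyEx(yel,cv2.MORPH_CLOSE,np.ones((3,3))))
B=wray(n,q,.022);print(q.round(1).tolist(),inseat(B).round(1).tolist(),np.linalg.norm(np.diff(B,axis=0),axis=1))
BM=np.array([[45,65],[45,-65],[-45,-65],[-45,65]])/1000
e,th,t=fit(BM,B);print("board",e,t,th-S0[1],inseat(t))
# metal inner faces
met=cv2.inRange(h,(0,0,120),(179,75,255));met[:,:265]=0;met[240:]=0
cs,_=cv2.findContours(met,cv2.RETR_EXTERNAL,cv2.CHAIN_APPROX_NONE)
for c in cs:
    if cv2.contourArea(c)>800:
        a=cv2.approxPolyDP(c,4,True)[:,0];print(a.tolist(),inseat(wray(n,a,.022)).round(0).tolist())
```

```text
post [ 0.606723 -0.036228] [[-36.34846288 -51.26158402]] hub [ 0.66124644 -0.12608134] [[  39.39099781 -124.1310702 ]] 0.10510198819053596
edge corner outer top (425,155): [[56.37678771 84.45066026]] plate L/near corners [[-225.81294359 -206.97942129]
 [  62.6872091  -206.23505613]]
[[218.8, 8.7], [288.6, 69.7], [217.5, 165.4], [150.4, 114.5]] [[-204.0, 22.4], [-115.3, 34.1], [-98.4, -93.8], [-187.1, -105.6]] [0.08945688 0.1289466  0.08957393]
board 0.0005510776231260357 [0.49969811 0.00824367] 0.13146669266909058 [[-151.19819422  -35.71822091]]
[[270, 0], [403, 159], [327, 226], [329, 239], [420, 165], [426, 154], [301, 0], [424, 157], [295, 2]] [[-174.0, 64.0], [43.0, 64.0], [44.0, -52.0], [59.0, -62.0], [62.0, 74.0], [56.0, 86.0], [-153.0, 86.0], [57.0, 82.0], [-156.0, 81.0]]
```

Request:
{"api": "move_arm", "payload": {"increments": [[[0,0.1,0.3,-4,0,0,0],[0,0.1,0.3,-8,0,0,0],[0,0.1,0.3,-12,0,0,0],[0,0.1,0.3,-15.5,0,0,0],[0,0.1,0.3,-18,0,0,0],[0,0.1,0.3,-19,0,0,0],[-0.4,0.1,0.3,-19,0,0,0],[-0.4,0.1,0.3,-19,0,0,0]]]}}

```text
time_s: 2.55
ee_pos: [0.6088, -0.0355, 0.0424]
tool_rot: [1.539, 2.737, 0.001]
contact_force: [1.0, 0.4, 0.7]
grip_width: 0.0254
```

Run:
```python
from h import *
f=np.radians(121.3)
for s in(0,.72):
  for k in range(1,9):
    a=f+s+.09*k; print(s+.09*k,np.round(11.15*(np.array([np.cos(a),np.sin(a)])-[np.cos(f+s),np.sin(f+s)]),1))
print(bot.state())
```

```text
0.09 [-0.8 -0.6]
0.18 [-1.6 -1.2]
0.27 [-2.3 -1.9]
0.36 [-3.  -2.7]
0.44999999999999996 [-3.6 -3.5]
0.54 [-4.1 -4.3]
0.63 [-4.5 -5.2]
0.72 [-4.8 -6.2]
0.8099999999999999 [-0.3 -1. ]
0.8999999999999999 [-0.4 -2. ]
0.99 [-0.5 -3. ]
1.08 [-0.5 -4. ]
1.17 [-0.4 -5. ]
1.26 [-0.2 -5.9]
1.35 [ 0.1 -6.9]
1.44 [ 0.4 -7.8]
{'time_s': 2.55, 'joint_positions': array([-1.64152236e-01,  4.05182305e-01, -2.76705151e-01,  8.87171984e-01,
       -2.64725460e-07,  8.60572370e-01]), 'dq': array([-0.00173828, -0.01615088,  0.0198992 , -0.00204095, -0.00021668,
       -0.00170472]), 'effort': array([ 1.45791986e-02, -4.47759211e+01,  2.34351397e+01,  8.25275481e-02,
       -5.17432672e-04,  5.79762982e-04]), 'ee_pos': array([ 0.60879498, -0.03546366,  0.04242118]), 'tool_rot': array([1.53932625e+00, 2.73675393e+00, 9.30063567e-04]), 'contact_force': array([1.03879243, 0.41044962, 0.70428991]), 'ft_torque': array([ 0.00277407,  0.01105958, -0.00618631]), 'grip_width': 0.025373462143655677}
```

Request:
{"api": "move_arm", "payload": {"increments": [[[-0.4,-0.8,-0.6,0,0,0,0.09],[-0.4,-1.6,-1.2,0,0,0,0.18],[-0.4,-2.3,-1.9,0,0,0,0.27],[-0.4,-3.0,-2.7,0,0,0,0.36],[-0.4,-3.6,-3.5,0,0,0,0.45],[-0.4,-4.1,-4.3,0,0,0,0.54],[-0.4,-4.5,-5.2,0,0,0,0.63],[-0.4,-4.8,-6.2,0,0,0,0.72]]]}}

```text
time_s: 3.35
ee_pos: [0.561, -0.097, 0.0437]
tool_rot: [0.469, 3.103, 0.003]
contact_force: [-0.9, 1.5, 0.3]
grip_width: 0.0258
```

Request:
{"api": "move_arm", "payload": {"increments": [[[-0.4,-0.3,-1.0,0,0,0,0.09],[-0.4,-0.4,-2.0,0,0,0,0.18],[-0.4,-0.5,-3.0,0,0,0,0.27],[-0.4,-0.5,-4.0,0,0,0,0.36],[-0.4,-0.4,-5.0,0,0,0,0.45],[-0.4,-0.3,-5.5,0,0,0,0.5],[-0.4,-0.3,-5.5,0,0,0,0.5]]]}}

```text
time_s: 4.05
ee_pos: [0.559, -0.1539, 0.0438]
tool_rot: [-0.304, 3.122, -0.004]
contact_force: [0.2, 0.0, 0.1]
grip_width: 0.0253
```

Request:
{"api": "move_arm", "payload": {"increments": [[[-0.4,0,0,4,0,0,0],[-0.4,0,0,8,0,0,0],[0.2,0,0,12,0,0,0],[1,-2,3,16,0,0,-0.12],[1,-5,6.8,16,0,0,-0.25],[1,-8,10.6,16,0,0,-0.38],[1,-11,14.5,16,0,0,-0.45],[1,-13.8,18.3,16,0,0,-0.45]]]}}

```text
time_s: 4.85
ee_pos: [0.4178, 0.0321, 0.2028]
tool_rot: [0.403, 3.113, 0.001]
contact_force: [0.4, 0.3, 0.8]
grip_width: 0.0855
```

Run:
```python
from w import *
from scipy.spatial.transform import Rotation as Ro
im=bot.get_image("top");cv2.imwrite("pics/t2.png",im)
s,w=wshot("w2");print(s["time_s"],s["ee_pos"],s["contact_force"],s["grip_width"],inseat(s["ee_pos"][:2]))
y=Ro.from_rotvec(s["tool_rot"]).as_matrix()[:,1];print("yaw y",np.degrees(np.arctan2(y[1],y[0])))
cv2.imwrite("pics/v2.png",np.hstack([cv2.resize(im[100:280,200:400],(400,360),interpolation=cv2.INTER_CUBIC),cv2.resize(w,(400,300))[:360] if 0 else cv2.copyMakeBorder(cv2.resize(w,(400,300)),0,60,0,0,cv2.BORDER_CONSTANT)]))
```

```text
4.9 [0.41187339 0.03654828 0.20184711] [-6.96083765  2.95945191 -0.88907779] 0.08540525144252797 [[-243.34431959  -30.87845954]]
yaw y 75.5437505642757
```

View pics/v2.png

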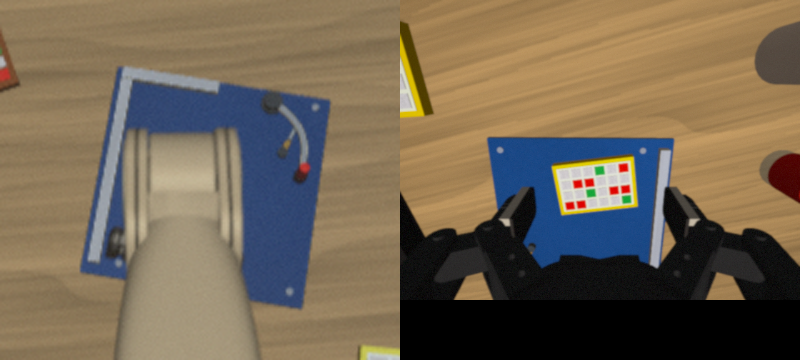

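The spring arm now rests at the back in the top view, with the post at crop (302,173). The fingers stand behind the board, so I descend.

Request:
{"api": "move_arm", "payload": {"increments": [[[1,0,0,-4,0,0,0],[1,0,0,-8,0,0,0],[1,0,0,-12,0,0,0],[1,0,0,-15,0,0,0],[1,0,0,-17,0,0,0],[1,0,0,-17,0,0,0]]]}}

```text
time_s: 5.55
ee_pos: [0.417, 0.0307, 0.0297]
tool_rot: [-0.4, -3.112, 0.0]
contact_force: [-0.7, 0.7, 0.5]
grip_width: 0.0857
```

Run:
```python
from w import *
from scipy.spatial.transform import Rotation as Ro
s=bot.state();print(s["ee_pos"],inseat(s["ee_pos"][:2]),s["contact_force"])
y=Ro.from_rotvec(s["tool_rot"]).as_matrix()[:,1];print("yaw y err",np.arctan2(y[1],y[0])-np.pi/2-S0[1])
```

```text
[0.41696946 0.03066012 0.02969693] [[-236.90887006  -35.2631216 ]] [-0.65217316  0.67856757  0.54533218]
yaw y err 0.003523751623267013
```

Request:
{"api": "move_arm", "payload": {"increments": [[[1,0,0,-1.5,0,0,0],[1,0,0,-2.7,0,0,0],[1,0,0,-2.7,0,0,0]]]}}

```text
time_s: 5.85
ee_pos: [0.4195, 0.0305, 0.0049]
tool_rot: [0.4, 3.115, 0.0]
contact_force: [-0.4, 0.1, -0.4]
grip_width: 0.0854
```

Request:
{"api": "move_arm", "payload": {"increments": [[[1,0.58,-0.15,0,0,0,0],[1,1.16,-0.31,0,0,0,0],[1,1.64,-0.44,0,0,0,0],[1,2.13,-0.56,0,0,0,0],[1,2.61,-0.69,0,0,0,0],[1,3.09,-0.82,0,0,0,0],[1,3.58,-0.95,0,0,0,0],[1,4.06,-1.08,0,0,0,0]]]}}

```text
time_s: 6.65
ee_pos: [0.4593, 0.0197, 0.0041]
tool_rot: [-0.399, -3.115, 0.0]
contact_force: [-2.0, 0.8, 0.6]
grip_width: 0.0858
```

Request:
{"api": "move_arm", "payload": {"increments": [[[1,0.77,-0.21,0,0,0,0],[1,1.74,-0.46,0,0,0,0],[1,2.71,-0.72,0,0,0,0],[1,3.67,-0.97,0,0,0,0],[1,4.64,-1.23,0,0,0,0],[1,5.61,-1.49,0,0,0,0],[1,6.57,-1.74,0,0,0,0],[1,7.54,-2.0,0,0,0,0]]]}}

```text
time_s: 7.45
ee_pos: [0.5355, -0.0004, 0.0043]
tool_rot: [-0.399, -3.116, -0.0]
contact_force: [-1.3, -0.4, 1.5]
grip_width: 0.0853
```

Run:
```python
from w import *
s,w=wshot("w3");print(s["ee_pos"],inseat(s["ee_pos"][:2]),s["contact_force"])
im=bot.get_image("top");cv2.imwrite("pics/t3.png",im)
cv2.imwrite("pics/v3.png",np.hstack([cv2.resize(im[110:270,220:380],(420,420),interpolation=cv2.INTER_CUBIC),w[:,100:460]]))
```

```text
[ 5.35534482e-01 -3.98817668e-04  4.30236041e-03] [[-114.34387511  -34.88320245]] [-1.3023817  -0.38708486  1.53785084]
```

View pics/v3.png

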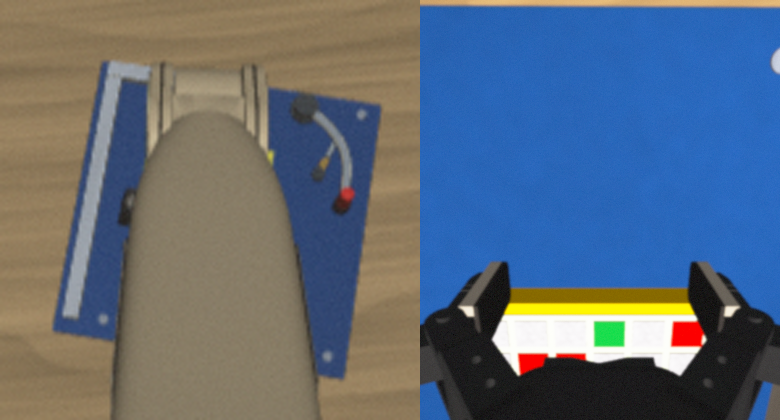

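The board lies square against both fingers, with its back-edge line at row ~303 of the wrist picture. I measure that line.

```bash
python3 -c "
from w import *
print(inseat(wray('w3',[[200,303],[360,303]],.022)),inseat(wray('w3',[[200,289],[360,289]],.008)))"
```

```text
[[-103.7752166   -71.78570789]
 [-104.11149531    4.02119935]] [[-102.4414601   -75.31545193]
 [-102.81042412    7.67687914]]
```

Request:
{"api": "move_arm", "payload": {"increments": [[[1,0.68,-0.18,0,0,0,0],[1,1.45,-0.38,0,0,0,0],[1,2.22,-0.59,0,0,0,0],[1,3.0,-0.79,0,0,0,0],[1,3.77,-1.0,0,0,0,0],[1,4.54,-1.2,0,0,0,0],[1,5.12,-1.36,0,0,0,0],[1,5.12,-1.36,0,0,0,0]]]}}

```text
time_s: 8.35
ee_pos: [0.5877, -0.0142, 0.0046]
tool_rot: [0.399, 3.114, -0.0]
contact_force: [0.4, -0.4, -0.6]
grip_width: 0.0854
```

Run:
```python
from w import *
for nm,uv,z in(("anchor",(318,172),.02),("brass",(323,160),.02),("hub",(304,108),.029),("post",(346,194),.064)):
    p=np.array(uv)*160/420+[220,110]-.3;print(nm,inseat(ray("top",p,z)[0,:2]))
print("crop anchor at start",inseat(ray("top",np.array([445,226])/4+[230,120],.015)[0,:2]))
im=cv2.imread("pics/t3.png");h=cv2.cvtColor(im,cv2.COLOR_BGR2HSV)
```

```text
anchor [[ -23.3201242  -152.91040816]]
brass [[  -9.66633743 -156.2220812 ]]
hub [[  39.98713959 -128.25622429]]
post [[ -54.40588211 -180.25739172]]
crop anchor at start [[ -25.21904109 -154.88909681]]
```

Request:
{"api": "move_arm", "payload": {"increments": [[[1,-0.5,0.13,0,0,0,0],[1,-1.0,0.26,0,0,0,0],[1,-1.0,0.26,4,0,0,0.0],[1,-1.0,0.26,8,0,0,0.13],[0.5,-1.0,0.26,12,0,0,0.27],[0,0,-2,15,0,0,0.4],[0,1,-5,15,0,0,0.54],[0,1,-5,15,0,0,0.67]]]}}

```text
time_s: 9.15
ee_pos: [0.5981, -0.0666, 0.1566]
tool_rot: [-0.651, 3.069, -0.006]
contact_force: [-1.3, -0.0, 0.0]
grip_width: 0.043
```

Request:
{"api": "move_arm", "payload": {"increments": [[[0,0.5,-1,0,0,0,0.14],[0,1,-2,0,0,0,0.28],[0,1.5,-3,0,0,0,0.42],[0,1.7,-4.3,0,0,0,0.56],[0,1.7,-4.3,0,0,0,0.7],[0,1.7,-4.3,0,0,0,0.84],[0,1.7,-4.3,0,0,0,0.897],[0,1.7,-4.3,0,0,0,0.897]]]}}

```text
time_s: 9.95
ee_pos: [0.6121, -0.1065, 0.1541]
tool_rot: [1.916, -2.489, -0.001]
contact_force: [-0.3, -0.7, -0.5]
grip_width: 0.0426
```

```bash
cat > look.py <<'E'
from w import *
import sys
def tool():
    s=bot.state();Y=Ro.from_rotvec(s["tool_rot"]).as_matrix()[:,1]
    print(round(s["time_s"],2),s["ee_pos"].round(4),"seat",inseat(s["ee_pos"][:2]).round(1),"F",s["contact_force"].round(1),"yaw-seat",round(np.degrees(np.arctan2(Y[1],Y[0])-S0[1]),2),round(s["grip_width"],4))
def boardw(n):
    tool();s,im=wshot(n);h=cv2.cvtColor(im,cv2.COLOR_BGR2HSV)
    yel=cv2.inRange(h,(20,140,120),(34,255,255));yel=cv2.morphologyEx(yel,cv2.MORPH_CLOSE,np.ones((5,5)))
    cs,_=cv2.findContours(yel,cv2.RETR_EXTERNAL,cv2.CHAIN_APPROX_NONE)
    m=0*yel;c=max(cs,key=cv2.contourArea);cv2.drawContours(m,[c],-1,255,-1)
    q=quad(m);B=wray(n,q,.022);BM=np.array([[45,65],[45,-65],[-45,-65],[-45,65]])/1000
    e,th,t=fit(BM,B);print(q.round(1).tolist(),inseat(B).round(1).tolist(),"board",e,inseat(t),th-S0[1])
if __name__=="__main__": boardw(sys.argv[1])
E
python3 look.py w4
```

```text
9.95 [ 0.6121 -0.1065  0.1541] seat [[ -13.2 -117.8]] F [-0.3 -0.7 -0.5] yaw-seat 180.03 0.0426
[[314.9, 208.2], [311.4, 324.7], [230.5, 322.9], [220.8, 208.0]] [[-47.4, -106.2], [-48.4, 24.3], [38.0, 22.2], [41.2, -106.4]] board 0.0018231510462190742 [[ -4.15869217 -41.52276046]] 0.006730109562923914
```

View pics/w4.png

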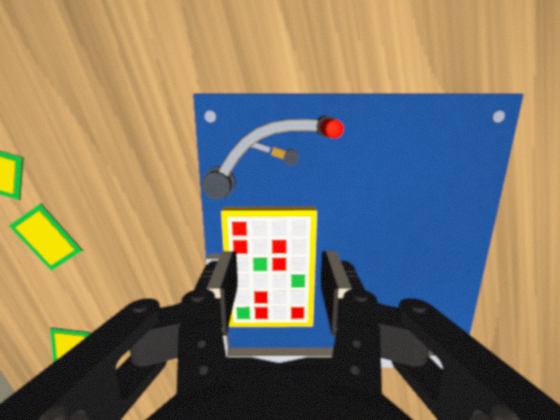

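Wrist view: the board is square at about (-4,-41) mm from the seat, the arm is back, and its side (row 208) clears the hub (218,184). I lower the fingers behind its -y side.

Request:
{"api": "move_arm", "payload": {"increments": [[[0,-0.1,-0.5,-4,0,0,0],[0,-0.1,-0.5,-8,0,0,0],[0,-0.1,-0.5,-11,0,0,0],[0,-0.1,-0.5,-13,0,0,0],[0,-0.1,-0.5,-14,0,0,0],[0,-0.1,-0.5,-14.6,0,0,0],[0,-0.1,-0.5,-14.6,0,0,0]]]}}

```text
time_s: 10.7
ee_pos: [0.612, -0.1117, 0.0083]
tool_rot: [1.916, -2.49, -0.0]
contact_force: [0.1, -0.2, 0.0]
grip_width: 0.0427
```

```bash
python3 -c "
from look import *
tool()"
```

```text
10.7 [ 0.612  -0.1117  0.0083] seat [[ -11.9 -122.9]] F [ 0.1 -0.2  0. ] yaw-seat 180.02 0.0427
```

Request:
{"api": "move_arm", "payload": {"increments": [[[0,0.13,0.48,0,0,0,0],[0,0.26,0.97,0,0,0,0],[0,0.38,1.45,0,0,0,0],[0,0.51,1.93,0,0,0,0],[0,0.64,2.42,0,0,0,0],[0,0.77,2.9,0,0,0,0],[0,0.9,3.38,0,0,0,0],[0,1.03,3.87,0,0,0,0]]]}}

```text
time_s: 11.5
ee_pos: [0.6223, -0.0727, 0.0083]
tool_rot: [1.916, -2.489, -0.0]
contact_force: [-1.1, -2.2, 1.1]
grip_width: 0.0426
```

Request:
{"api": "move_arm", "payload": {"increments": [[[0,0.05,0.19,0,0,0,0],[0,0.1,0.39,0,0,0,0],[0,0.13,0.48,0,0,0,0],[0,0.15,0.58,0,0,0,0],[0,0.15,0.58,0,0,0,0]]]}}

```text
time_s: 12.0
ee_pos: [0.6238, -0.0671, 0.0082]
tool_rot: [-1.916, 2.489, 0.001]
contact_force: [-0.2, -1.4, 1.0]
grip_width: 0.0428
```

```bash
python3 -c "
from look import *
tool()"
```

```text
12.0 [ 0.6238 -0.0671  0.0082] seat [[-12.  -76.7]] F [-0.2 -1.4  1. ] yaw-seat 180.04 0.0428
```

Request:
{"api": "move_arm", "payload": {"increments": [[[0,0.01,0.05,0,0,0,0],[0,0.03,0.1,0,0,0,0],[0,0.03,0.1,0,0,0,0]]]}}

```text
time_s: 12.3
ee_pos: [0.624, -0.0662, 0.0082]
tool_rot: [1.916, -2.489, -0.0]
contact_force: [-0.7, -0.9, 1.1]
grip_width: 0.0428
```

Request:
{"api": "move_arm", "payload": {"increments": [[[0,0.01,0.05,0,0,0,0],[0,0.03,0.1,0,0,0,0],[0,0.03,0.1,0,0,0,0]]]}}

```text
time_s: 12.6
ee_pos: [0.6241, -0.0659, 0.0082]
tool_rot: [1.915, -2.488, 0.001]
contact_force: [-1.1, -3.7, 1.6]
grip_width: 0.0431
```

Request:
{"api": "move_arm", "payload": {"increments": [[[0,0.01,0.05,0,0,0,0],[0,0.03,0.1,0,0,0,0],[0,0.03,0.1,0,0,0,0]]]}}

```text
time_s: 12.9
ee_pos: [0.6241, -0.0659, 0.0082]
tool_rot: [1.913, -2.487, 0.003]
contact_force: [-2.2, -6.5, 1.4]
grip_width: 0.0425
```

Request:
{"api": "move_arm", "payload": {"increments": [[[0,0.01,0.05,0,0,0,0],[0,0.03,0.1,0,0,0,0],[0,0.03,0.1,0,0,0,0]]]}}

```text
time_s: 13.2
ee_pos: [0.6241, -0.0659, 0.0083]
tool_rot: [1.912, -2.486, 0.005]
contact_force: [-2.9, -8.8, 2.2]
grip_width: 0.0427
```

```bash
python3 -c "
from look import *
tool();print(bot.state()['ft_torque'])"
```

```text
13.2 [ 0.6241 -0.0659  0.0083] seat [[-12.  -75.4]] F [-2.9 -8.8  2.2] yaw-seat 179.97 0.0427
[-1.85985659  0.60795577  0.12933198]
```

Request:
{"api": "move_arm", "payload": {"increments": [[[0,-0.2,-0.7,0,0,0,0],[0,-0.45,-1.7,0,0,0,0],[0,-0.45,-1.7,4,0,0,0],[0,-0.45,-1.7,8,0,0,-0.1],[0.5,-1.5,1,12,0,0,-0.24],[1,-2.5,4,14,0,0,-0.38],[1,-4,8.3,14,0,0,-0.52],[1,-4,8.3,14,0,0,-0.66]]]}}

```text
time_s: 14.0
ee_pos: [0.5835, 0.024, 0.1495]
tool_rot: [-1.004, 2.975, 0.005]
contact_force: [0.2, -0.5, -0.7]
grip_width: 0.0857
```

Request:
{"api": "move_arm", "payload": {"increments": [[[1,0,0,0,0,0,-0.14],[1,0,0,0,0,0,-0.28],[1,0,0,0,0,0,-0.42],[1,0,0,0,0,0,-0.56],[1,0,0,0,0,0,-0.7],[1,0,0,0,0,0,-0.84],[1,0,0,0,0,0,-0.91],[1,0,0,0,0,0,-0.91]]]}}

```text
time_s: 14.8
ee_pos: [0.5849, 0.02, 0.1482]
tool_rot: [-0.403, -3.115, -0.002]
contact_force: [-0.2, 0.8, -0.8]
grip_width: 0.0856
```

```bash
python3 look.py w5
```

```text
14.8 [0.5849 0.02   0.1482] seat [[-71.8  -2.5]] F [-0.2  0.8 -0.8] yaw-seat 90.11 0.0856
[[350.8, 219.3], [344.2, 304.0], [218.3, 304.0], [212.6, 219.0]] [[-51.8, 65.2], [40.0, 65.1], [40.1, -63.5], [-52.0, -63.5]] board 0.0012149276762575191 [[-5.90156805  0.82027507]] -0.00022138700919221987
```

Request:
{"api": "move_arm", "payload": {"increments": [[[1,0,0,-4,0,0,0],[1,0,0,-8,0,0,0],[1,0,0,-11,0,0,0],[1,0,0,-13,0,0,0],[1,0,0,-14,0,0,0],[1,0,0,-14.4,0,0,0],[1,0,0,-14.4,0,0,0]]]}}

```text
time_s: 15.55
ee_pos: [0.5854, 0.0197, 0.0046]
tool_rot: [0.403, 3.115, 0.0]
contact_force: [-0.4, 0.1, -0.4]
grip_width: 0.0855
```

Request:
{"api": "move_arm", "payload": {"increments": [[[1,0.29,-0.08,0,0,0,0],[1,0.58,-0.15,0,0,0,0],[1,0.87,-0.23,0,0,0,0],[1,1.06,-0.28,0,0,0,0],[1,1.26,-0.33,0,0,0,0],[1,1.45,-0.38,0,0,0,0],[1,1.45,-0.38,0,0,0,0]]]}}

```text
time_s: 16.25
ee_pos: [0.5991, 0.016, 0.0042]
tool_rot: [-0.404, -3.114, -0.0]
contact_force: [-2.0, 1.1, 2.6]
grip_width: 0.085
```

```bash
python3 -c "
from look import *
tool();print(bot.state()['ft_torque'])"
```

```text
16.25 [0.5991 0.016  0.0042] seat [[-57.1  -2.7]] F [-2.   1.1  2.6] yaw-seat 90.09 0.085
[ 0.15498709  0.46094202 -0.04347171]
```

Request:
{"api": "move_arm", "payload": {"increments": [[[1,0.05,-0.01,0,0,0,0],[1,0.1,-0.03,0,0,0,0],[1,0.1,-0.03,0,0,0,0]]]}}

```text
time_s: 16.55
ee_pos: [0.5991, 0.016, 0.0041]
tool_rot: [-0.403, -3.113, -0.001]
contact_force: [-6.2, 1.4, 3.9]
grip_width: 0.0857
```

Request:
{"api": "move_arm", "payload": {"increments": [[[1,0.05,-0.01,0,0,0,0],[1,0.1,-0.03,0,0,0,0],[1,0.1,-0.03,0,0,0,0]]]}}

```text
time_s: 16.85
ee_pos: [0.5991, 0.016, 0.004]
tool_rot: [-0.403, -3.111, -0.001]
contact_force: [-6.5, 2.6, 5.6]
grip_width: 0.0854
```

Request:
{"api": "move_arm", "payload": {"increments": [[[1,0.05,-0.01,0,0,0,0],[1,0.1,-0.03,0,0,0,0],[1,0.1,-0.03,0,0,0,0]]]}}

```text
time_s: 17.15
ee_pos: [0.5991, 0.016, 0.0038]
tool_rot: [-0.402, -3.109, -0.001]
contact_force: [-9.3, 2.8, 6.6]
grip_width: 0.0854
```

Request:
{"api": "move_arm", "payload": {"increments": [[[1,-0.8,0.2,0,0,0,0],[1,-1.5,0.4,0,0,0,0],[1,-1.5,0.4,4,0,0,0],[1,-1.5,0.4,8,0,0,0],[1,2,0,12,0,0,0],[1,6,-1,14,0,0,0],[1,10.5,-2,15,0,0,0],[1,14.2,-2.5,15,0,0,0]]]}}

```text
time_s: 17.95
ee_pos: [0.7492, -0.0113, 0.1582]
tool_rot: [0.404, 3.107, -0.001]
contact_force: [0.9, 0.2, 0.2]
grip_width: 0.0854
```

Request:
{"api": "move_arm", "payload": {"increments": [[[1,0,0,0,0,0,0],[1,0,0,0,0,0,0]]]}}

```text
time_s: 18.15
ee_pos: [0.7448, -0.0103, 0.1534]
tool_rot: [-0.404, -3.115, 0.0]
contact_force: [-0.2, 0.6, 0.2]
grip_width: 0.0854
```

```bash
python3 look.py w6
```

```text
18.15 [ 0.7448 -0.0103  0.1534] seat [[90.4  9.2]] F [-0.2  0.6  0.2] yaw-seat 90.07 0.0854
[[348.8, 32.0], [341.8, 145.0], [195.8, 145.0], [186.9, 32.0]] [[-45.9, 65.1], [42.7, 65.1], [42.9, -63.6], [-45.7, -63.6]] board 0.000947018845724024 [[-1.48451559  0.72918736]] 0.0009043183219496487
```

View pics/w6.png

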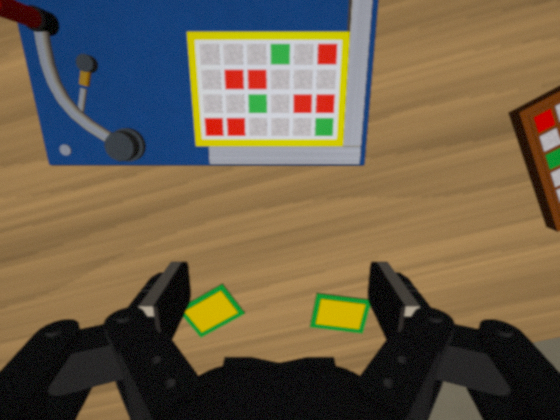

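The board shows against both bars, with joints at row ~146 and column ~346, and the arm is back. I check the joints for dark gaps.

Run:
```python
from w import *
im=cv2.imread("pics/w6.png")
for c in(220,265,320): print("col",c,[tuple(int(v) for v in p) for p in im[140:152,c]])
for r in(45,90,135): print("row",r,[tuple(int(v) for v in p) for p in im[r,338:354]])
```

```text
col 220 [(68, 204, 210), (0, 201, 211), (0, 201, 211), (0, 201, 210), (0, 198, 208), (58, 192, 201), (117, 176, 179), (154, 164, 163), (167, 160, 158), (171, 162, 161), (172, 163, 161), (168, 159, 157)]
col 265 [(70, 208, 210), (0, 206, 211), (0, 206, 211), (0, 207, 210), (0, 202, 207), (59, 196, 201), (117, 178, 179), (155, 164, 163), (168, 160, 158), (172, 163, 159), (171, 162, 160), (169, 160, 157)]
col 320 [(67, 205, 209), (0, 206, 210), (0, 206, 210), (0, 204, 210), (0, 203, 208), (51, 194, 200), (111, 177, 178), (155, 169, 167), (167, 163, 157), (173, 164, 161), (176, 165, 162), (172, 164, 160)]
row 45 [(199, 194, 206), (205, 204, 203), (197, 206, 204), (164, 202, 203), (109, 202, 206), (38, 198, 205), (0, 199, 204), (0, 198, 205), (0, 199, 206), (0, 196, 202), (57, 190, 195), (118, 175, 179), (151, 164, 166), (165, 163, 158), (167, 157, 154), (168, 161, 156)]
row 90 [(195, 208, 205), (142, 206, 206), (77, 205, 209), (0, 204, 208), (0, 202, 207), (0, 205, 208), (0, 203, 206), (39, 195, 201), (100, 178, 183), (148, 167, 168), (163, 159, 158), (168, 159, 158), (167, 158, 156), (167, 159, 154), (168, 158, 154), (165, 158, 156)]
row 135 [(40, 203, 210), (0, 203, 210), (0, 201, 210), (0, 200, 207), (9, 193, 201), (89, 180, 185), (137, 166, 167), (165, 163, 164), (168, 160, 157), (173, 162, 159), (171, 160, 158), (172, 162, 160), (170, 162, 158), (172, 162, 159), (175, 166, 162), (176, 167, 164)]
```

Yellow runs straight into metal along both joints with no dark gap, so the board is home. Now back to the post to close the arm.

Request:
{"api": "move_arm", "payload": {"increments": [[[1,-3.4,-2.6,0,0,0,0.08],[0.5,-6.8,-5.3,0,0,0,0.16],[0,-10.2,-8,0,0,0,0.24],[0,-13.6,-10.6,0,0,0,0.32],[0,-17,-13.3,0,0,0,0.4],[0,-18.8,-14.7,0,0,0,0.46],[0,-18.8,-14.7,0,0,0,0.46],[0,-18.8,-14.7,0,0,0,0.46]]]}}

```text
time_s: 19.0
ee_pos: [0.5555, -0.1565, 0.1545]
tool_rot: [-0.315, 3.125, 0.0]
contact_force: [-0.2, 0.3, 0.9]
grip_width: 0.0431
```

```bash
python3 look.py w7
python3 - <<'E'
from w import *
im=cv2.imread("pics/w7.png");h=cv2.cvtColor(im,cv2.COLOR_BGR2HSV)
m=cv2.inRange(h,(0,170,80),(6,255,255))|cv2.inRange(h,(174,170,80),(179,255,255))
n,l,st,c=cv2.connectedComponentsWithStats(m)
for i in range(1,n):
    if st[i,4]>60: print(st[i].tolist(),c[i].round(1).tolist(),wray("w7",c[i],.055),inseat(wray("w7",c[i],.055)).round(1))
E
```

```text
19.0 [ 0.5555 -0.1565  0.1545] seat [[ -55.  -180.7]] F [-0.2  0.3  0.9] yaw-seat 116.36 0.0431
[[359.2, 283.0], [379.3, 252.0], [486.2, 302.9], [505.4, 283.0]] [[-9.5, -66.0], [-48.2, -66.1], [-48.1, 65.0], [-75.8, 67.8]] board 0.04542608198926961 [[-45.43889566   0.16703654]] 0.24527524942749768
[271, 192, 15, 26, 338] [277.7, 204.7] [[ 0.55348583 -0.15734743]] [[ -56.8 -182. ]]
[384, 291, 17, 13, 135] [392.1, 296.8] [[ 0.61887536 -0.03766817]] [[-24.2 -49.5]]
[456, 305, 16, 13, 126] [463.2, 310.5] [[0.61976502 0.03149893]] [[-41.1  17.5]]
```

Request:
{"api": "move_arm", "payload": {"increments": [[[0,0,-0.1,-4,0,0,0],[0,0,-0.1,-8,0,0,0],[0,0,-0.1,-10,0,0,0],[0,0,-0.1,-11,0,0,0],[-0.4,0,-0.1,-11,0,0,0],[-0.4,0,-0.1,-11,0,0,0],[-0.4,0,-0.1,-11,0,0,0]]]}}

```text
time_s: 19.75
ee_pos: [0.5583, -0.1584, 0.046]
tool_rot: [-0.317, 3.122, -0.003]
contact_force: [0.1, -0.4, 0.8]
grip_width: 0.0255
```

Run:
```python
from look import *
tool();f=np.radians(121.3)
for s,d in((1.25,.09),(.53,.04)):
  for k in range(1,9):
    a=f+s-d*k; print(round(s-d*k,2),round(-d*k,2),np.round(11.15*(np.array([np.cos(a),np.sin(a)])-[np.cos(f+s),np.sin(f+s)]),1))
```

```text
19.75 [ 0.5583 -0.1584  0.046 ] seat [[ -51.8 -181.8]] F [ 0.1 -0.4  0.8] yaw-seat 116.46 0.0255
1.16 -0.09 [-0.2  1. ]
1.07 -0.18 [-0.3  2. ]
0.98 -0.27 [-0.3  3. ]
0.89 -0.36 [-0.2  4. ]
0.8 -0.45 [-0.  5.]
0.71 -0.54 [0.3 5.9]
0.62 -0.63 [0.6 6.9]
0.53 -0.72 [1.1 7.8]
0.49 -0.04 [0.2 0.4]
0.45 -0.08 [0.5 0.8]
0.41 -0.12 [0.7 1.1]
0.37 -0.16 [1.  1.5]
0.33 -0.2 [1.2 1.8]
0.29 -0.24 [1.5 2.2]
0.25 -0.28 [1.8 2.5]
0.21 -0.32 [2.2 2.8]
```

Request:
{"api": "move_arm", "payload": {"increments": [[[-0.4,-0.3,1.0,0,0,0,-0.09],[-0.4,-0.5,2.0,0,0,0,-0.18],[-0.4,-0.5,3.0,0,0,0,-0.27],[-0.4,-0.4,4.0,0,0,0,-0.36],[-0.4,-0.2,5.0,0,0,0,-0.45],[-0.4,0.1,5.9,0,0,0,-0.54],[-0.4,0.4,6.9,0,0,0,-0.63],[-0.4,0.9,7.8,0,0,0,-0.72]]]}}

```text
time_s: 20.55
ee_pos: [0.5668, -0.0804, 0.0462]
tool_rot: [0.81, 3.032, -0.001]
contact_force: [-0.0, -0.7, -0.0]
grip_width: 0.0254
```

Request:
{"api": "move_arm", "payload": {"increments": [[[-0.4,0.2,0.4,0,0,0,-0.04],[-0.4,0.5,0.8,0,0,0,-0.08],[-0.4,0.7,1.1,0,0,0,-0.12],[-0.4,1.0,1.5,0,0,0,-0.16],[-0.4,1.2,1.8,0,0,0,-0.2],[-0.4,1.5,2.2,0,0,0,-0.24],[-0.4,1.8,2.5,0,0,0,-0.28],[-0.4,2.1,2.75,0,0,0,-0.31]]]}}

```text
time_s: 21.35
ee_pos: [0.5881, -0.0525, 0.0461]
tool_rot: [1.264, 2.873, 0.001]
contact_force: [-0.4, 0.5, -0.2]
grip_width: 0.0253
```

Request:
{"api": "move_arm", "payload": {"increments": [[[-0.4,0,0,0,0,0,0],[-0.4,0,0,0,0,0,0],[-0.4,0,0,0,0,0,0]]]}}

```text
time_s: 21.65
ee_pos: [0.5868, -0.0527, 0.0449]
tool_rot: [1.263, 2.876, 0.0]
contact_force: [0.5, -0.1, 0.1]
grip_width: 0.0255
```

Request:
{"api": "move_arm", "payload": {"increments": [[[-0.2,0,0,1,0,0,0],[-0.2,0,0,5,0,0,0],[-0.2,0,0,9,0,0,0.1],[0,3,0,12,0,0,0.22],[0,7,0,14,0,0,0.34],[0,11,0.3,15,0,0,0.46],[0,14.7,0.5,15,0,0,0.57],[0,14.7,0.5,15,0,0,0.57]]]}}

```text
time_s: 22.45
ee_pos: [0.7379, -0.0477, 0.1947]
tool_rot: [0.4, 3.112, 0.0]
contact_force: [-1.1, -0.2, 0.6]
grip_width: 0.0429
```

Request:
{"api": "move_arm", "payload": {"increments": [[[0,0,0,0,0,0,0],[0,0,0,0,0,0,0],[0,0,0,0,0,0,0]]]}}

```text
time_s: 22.75
ee_pos: [0.7321, -0.0475, 0.1946]
tool_rot: [-0.405, -3.114, 0.0]
contact_force: [-0.0, 1.4, -0.5]
grip_width: 0.0427
```

```bash
python3 look.py w8
python3 - <<'E'
from w import *
im=cv2.imread("pics/w8.png");h=cv2.cvtColor(im,cv2.COLOR_BGR2HSV)
cv2.imwrite("pics/w8v.png",cv2.resize(im,(700,525)))
E
```

```text
22.75 [ 0.7321 -0.0475  0.1946] seat [[ 87.8 -30. ]] F [-0.   1.4 -0.5] yaw-seat 90.05 0.0427
[[381.2, 46.0], [372.4, 143.0], [245.4, 143.0], [242.4, 46.0]] [[-46.1, 65.0], [42.3, 65.0], [42.4, -63.5], [-46.0, -63.4]] board 0.0010989237749234142 [[-1.82878312  0.77059713]] 0.00044361204034254476
```

View pics/w8v.png

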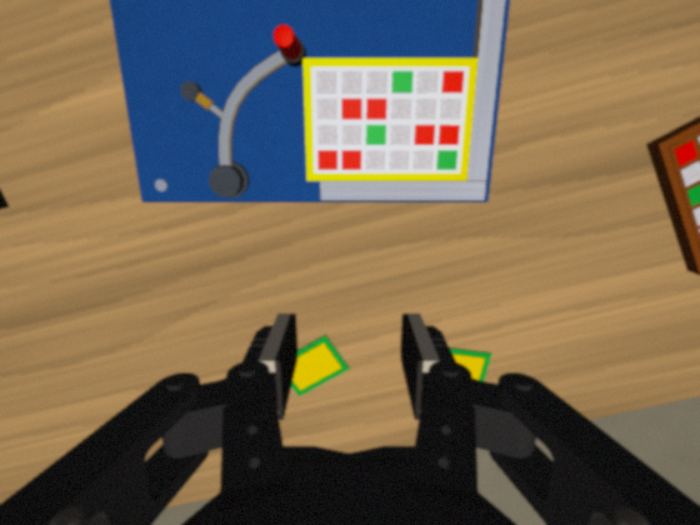

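The roller bears on the board's -x, -y corner (about 292,55), and the board looks still flush. One last check of the joints, then I hand it in.

Run:
```python
from w import *
im=cv2.imread("pics/w8.png")
print([im[139:151,c].sum(1).min() for c in(265,300,350)],[im[r,362:392].sum(1).min() for r in(55,90,130)])
print([im[139:151,c].sum(1).tolist() for c in(265,)])
p=wray("w8",np.array([283,33])*.8,.064)[0];v=inseat(p)[0]-[43.5,-131];print("post r",np.hypot(*v),"clip~",np.arctan2(v[1],v[0])-np.radians(136.3))
print(bot.close_job())
```

```text
[np.uint64(430), np.uint64(427), np.uint64(426)] [np.uint64(429), np.uint64(433), np.uint64(297)]
[[554, 458, 447, 445, 430, 482, 508, 531, 542, 534, 523, 533]]
post r 112.9202290552382 clip~ 0.20390268954637625
the job is handed in; nothing more can be done
None
```

The board is clipped in and the job is handed in; the robot reports no verdict. I drew the spring arm back to its stop by the red post and slid the small yellow board in with the open fingers. I then led the arm over by the post until its roller rested on the board's free corner. The job took about 23 s of the 72 s allowed.

- **Board:** the last wrist view shows it square to within about 0.001 rad and touching both metal edges. At five of six points checked along the joints there was no dark gap. The sixth point, at row 130, read darker (297 against about 430), and I did not follow it up. The wrist force when I pressed the board home reached about 12 N at most, against the 30 N finger limit.
- **Spring arm:** its angle came out at about 0.20 rad, inside the 0.15 to 0.30 range. The gripper was well clear when I handed in.
- **Disagreement:** measured against my estimate of the seat, the board sits 1.5 to 1.8 mm short in x and 0.8 mm over in y. The metal edges measured about 1 to 2 mm short in x in the same frame. I therefore put the x figure down to an offset in my seat estimate and trusted the contact and the visible joints.
- **Bystanders:** I kept clear of the mug, bottle and game box and felt no unexpected contact, but I did not measure their positions again at the end.

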